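# Vent a culture chamber and hold its lid at the set viewing angle

### The arm

A 7-joint arm with a two-finger parallel gripper is mounted at the origin on a cart in front of the work surface, level with it; the furniture and walls round the work are solid. World frame = base frame: x ahead of the robot, y to its left, z up, the work surface at z = 0. Lengths are in mm, angles in degrees, forces in N, time in s.
With the tool pointing down it reaches from about 425 to 1025 mm from the base axis. Payload 9.4 kg.
Tool frame: the origin (TCP) lies midway between the tips of the shut fingers; the grasp point (between the pads) lies 19 mm behind it; y points along the fingers, z is the direction in which the jaws open and shut, and the axes are right-handed (so a half turn about y gives the same grasp; the last joint's range is limited). The gripper opens to 93 mm and grips with 3 to 60 N. Pads are 15 mm wide; open, the fingers measure 128 mm over their backs; the gripper's body (75 mm by 188 mm) begins 65 mm behind the grasp point.
Start: joints at [-68.107, 34.337, -0.143, 91.639, 0.103, 54.024, -4.572], TCP at [321.088, 650.021, 197.218] pointing down, gripper open.
Joint ranges: [-147.43, 147.43], [-19.82, 112.94], [-74.19, 73.91], [6.32, 146.72], [-59.91, 239.91], [6.04, 106.73], [-150.56, 150.56]. Speed limits (degrees/s): [127.2, 127.2, 172.46, 172.46, 180, 180, 180].

### API

Orientations are given as a 3x3 rotation matrix whose columns are the frame's x, y, z axes.
In Python, from plant import monitor, vision, order gives the robot as it stands. The module is installed in compiled form; this text tells all that it offers.
- The arm moves only by the tool send_rows, never from a script. Its argument "rows" is a list of rows, each an object of numbers: "dx", "dy", "dz": the shift along the tool's x, y, z scaled (see below); "ax", "ay", "az": the turn, a rotation vector about the tool's x, y, z scaled (see below). In form: [{"dx": .., "dy": .., "dz": .., "ax": .., "ay": .., "az": ..}, ...]. A call has exactly 10 rows; each row is the pose to reach, as a shift and turn from the pose measured when the call began, along the tool's axes at that moment, turning the shorter way round; what a row does not reach only later rows make up. The controller multiplies each number of a shift by 20 cm and each number of a turn by 180 degrees. A row lasts 1/10 s, in which the tool goes at most 50 mm and 8.59 degrees, less where a joint would pass 70% of its speed; a pose out of reach is approached as far as the arm can. A call with a number of a shift or a turn outside -1 to 1 is refused whole. A call with a gripper value outside its range is refused whole. "grip" is the closure, from -1 (fully open) to 1 (shut), set as the call begins (left out, the last holds). The fingers move at their own pace and stop on an object; the grip force is fixed at half the most. Time passes only in rows, so rows that repeat a pose let the fingers close, or fill a call up. It gives the time, the measured TCP pose, the force and the opening at its end, in the units of the state.
- monitor.get_state(): the state, without advancing time (a new reading comes with each control period).
- vision.capture(name): name is "side" or "top" or "wrist"; returns a dict with "color" (400x640x3 uint8, blue, green, red), "z_map" (400x640 float32, mm along the optical axis (not along the pixel's ray), 0 where there is no reading), "fx", "fy", "cx", "cy" (pixels), "xyz" and "orientation" of the camera in the world. Camera axes: x right, y down, z forward; pixel columns grow to the right and rows downward; lengths in mm; the calibration is good to about 2 mm. A picture is of the moment at which its call begins.
- order.finish_job(): hands the job in, once; it reports no verdict.
The state is a dict: "t": time; "joints": joint angles; "dq": joint speeds; "joint_torque": joint torques, N m; "eef_pos": TCP position; "tool_rot": TCP orientation; "wrist_force": force on the tool from outside, world axes, zero at the start; "ft_torque": the same for the moment, N m; "opening": finger opening in mm.
Only numpy, scipy, OpenCV 4.12 (cv2) and the standard library are available. Lean on these libraries where they do the work, as an engineer would, in place of code of your own. Each camera call takes 0.05 s, during which the arm holds its last target.

### The job

The culture chamber on the bench is to be opened just far enough for a look at the dish inside. With the lid shut, first press the vent plunger on its deck all the way down to its stop, keep it down for about a second and let it spring back; then raise the lid by its lift rod until its pointer lines up with the marker on the arc scale. The lid falls shut when let go, so finish while still holding it there in the gripper, steady; leave the marker and the other things on the bench where they are.

Things in the scene. Friction and masses are not known exactly. Their poses are not given: they have to be found in the camera images.
- chamber: White box fixed to the bench, 150 (x) x 255 (y) x 75 mm high. Origin under the middle of its depth; x to the back, y left, z up; yaw within 0.3 rad. The well under the lid lies at y below +50 mm, the deck with the plunger at y = 50 to 135. On its front, at x = -80, stands the arc scale: a quarter ring of flat bar, outer radius 106 mm, centred on the hinge, from level (right) to vertical.
- lid (a joint): Lid angle in rad: 0 shut, growing as its right-hand edge rises; stop at 1.3. Hinge axis along the chamber's x through y = +50, z = 80 mm of the chamber frame, at the lid's left edge. Grey frame with clear pane, 150 x 165 x 8 mm, 0.25 to 0.45 kg. The hinge is free: the lid falls shut if let go; some 1 to 3 N at the rod carry it.
- lift_rod: The lid's handle: round steel bar, 12 mm diameter, parallel to the hinge and 155 mm from its axis, sticking 95 mm out of the lid's front edge towards the robot (chamber x = -75 to -170), collar of 15 mm at its end. Origin: grip point on the centre line, 55 mm in front of the lid; lid shut, it is at chamber x = -130, y = -105, z = 80 mm. Free on all sides; it spins freely on its own axis.
- pointer_tip (a point): Tip of the lid's dark flat pointer, 91 mm from the hinge axis, on the front of the arc scale (chamber x = -88 mm); it lies in the lid's plane and turns with it.
- marker (a joint): Angle in rad at which the marker is clamped on the arc scale, measured like the lid's angle from the same axis (0 level, 0.5 to 1.0 used): the lid is at the mark when the two values are equal. Stiff; not to be shifted.
- marker_tip (a point): Inner end of the marker, 93 mm from the hinge axis (chamber x = -88 mm). The marker is a black block 18 mm (along the radius) x 12 x 11 mm with a short white line towards the hinge; the pointer tip comes to rest just inside this point.
- plunger (a joint): How far the vent plunger is pressed, in m: 0 up, 0.012 at its stop. Spring-loaded: 1.8 N to start, 6 N at the stop; it springs back by itself.
- plunger_top (a point): Centre of the top of the plunger's grey mushroom head, 32 mm in diameter, on the deck at chamber x = -20, y = +100 mm, 130 mm above the bench when up; it is pressed straight down.
- timer: Bystander: small lab timer lying flat, 66 x 64 x 18 mm, in front of the deck; origin at the centre of its underside.
- petri: Bystander: petri dish, 62 mm diameter, 14 mm high, on the bench in front of the chamber; origin at the centre of its underside.
- small_bottle: Bystander: small bottle, 44 mm diameter, 85 mm high, left of the chamber; origin at the centre of its underside.
- tip_box: Bystander: clear pipette tip box, 133 x 90 x 83 mm, right of the chamber; origin at the centre of its underside.
- tape: Bystander: roll of tape lying flat, 93 mm diameter, 48 mm high, front right; origin at the centre of its underside.

How it is judged (in metres and radians):
On the way, in this order (a step that is already met when the one before it is completed fails the run):
1. with the lid shut, the plunger is held down at its stop (value of joint plunger above 0.0105 m and value of joint lid below 0.06 rad), for 0.3 s.
2. the plunger has sprung back while the lid is still shut (value of joint plunger below 0.003 m and value of joint lid below 0.06 rad), for 0.05 s.
At the end, for the whole second after the job is handed in: The lid stands within 0.07 rad (4 degrees) of the marker's angle, still, with the fingers bearing on its lift rod with more than 0.5 N; the plunger is up, the marker is where it was (8 mm) and each bystander within 30 mm of its start, all through the last second with the gripper still holding (angle between the y axis of pointer_tip and the y axis of marker_tip, either way round below 0.07 rad and value of joint lid above 0.35 rad and velocity of joint lid between -0.05 and 0.05 rad/s and contact force between the fingers and lift_rod above 0.5 N and value of joint plunger below 0.003 m and distance of marker_tip from where it was at the start of the episode below 0.008 m and distance of each of timer, petri, small_bottle, tip_box, tape from where it was at the start of the episode below 0.03 m); the arm keeps its last pose, push and grip.
It fails at once if the marker is shifted (distance of marker_tip from where it was at the start of the episode above 0.012 m).
It fails at once if a bystander is disturbed (distance of any of timer, petri, small_bottle, tip_box, tape from where it was at the start of the episode above 0.04 m).
It also fails if it takes over 48 s, if anything falls off the work surface, if the arm or the gripper's body presses on something with over 40 N, if the wrist force passes 120 N, or if a joint passes its speed limit or range.

## Working session

There is one attempt and no reset: what is moved stays moved. The work goes in short steps, Python scripts to look and compute and a tool call to move; the robot and the scene stay as the last step left them, time stands still between calls to the robot, and variables do not carry over. Pictures are saved under pics/ and viewed, and the job is handed in when it is done.

Besides the shell and the picture viewer there is one more tool, called by a JSON object that holds its "fn" and its "kwargs", one argument or row to a line. send_rows: Moves the arm, as the interface text tells. Its arguments: {"type":"object","properties":{"rows":{"type":"array"},"grip":{"type":"number"}},"required":["rows"]}

```bash
mkdir -p pics; cat > h.py <<'E'
import numpy as np, cv2
from plant import monitor, vision, order
def cap(name, save=None):
    c=vision.capture(name)
    if save: cv2.imwrite('pics/'+save, c['color'])
    np.savez('last_%s.npz'%name, **{k:np.asarray(v) for k,v in c.items()})
    return c
def load(name): return dict(np.load('last_%s.npz'%name))
def pt(c,u,v,z=None):
    if z is None: z=c['z_map'][int(v),int(u)]
    p=np.array([(u-c['cx'])/c['fx']*z,(v-c['cy'])/c['fy']*z,z])
    return np.asarray(c['orientation']).reshape(3,3)@p+np.asarray(c['xyz'])
def plane(c,u,v,h):
    d=np.asarray(c['orientation']).reshape(3,3)@np.array([(u-c['cx'])/c['fx'],(v-c['cy'])/c['fy'],1])
    o=np.asarray(c['xyz']); return o+d*(h-o[2])/d[2]
def proj(c,p):
    q=np.asarray(c['orientation']).reshape(3,3).T@(np.asarray(p)-np.asarray(c['xyz']))
    return np.array([c['fx']*q[0]/q[2]+c['cx'],c['fy']*q[1]/q[2]+c['cy']])
E
python3 - <<'E'
from h import *
np.set_printoptions(precision=3,suppress=True)
for n in ['side','top','wrist']:
    c=cap(n,n+'0.png'); print(n,c['xyz'],c['orientation'],c['fx'],c['cx'],c['cy'])
s=monitor.get_state(); print(s)
E
```

```text
side [   30.021 -1149.818   706.797] [[ 0.899 -0.181  0.398]
 [-0.437 -0.398  0.807]
 [ 0.012 -0.899 -0.437]] 486.4877313148799 317.3071079139842 197.11228746127804
top [ 494.408  -39.583 1384.475] [[-0.024 -0.998  0.062]
 [-1.     0.025  0.015]
 [-0.016 -0.061 -0.998]] 500.9377547107576 321.3433385241696 206.57069439358588
wrist [255.011 683.857 383.868] [[ 0.443  0.864  0.239]
 [ 0.897 -0.426 -0.119]
 [-0.001  0.267 -0.964]] 323.363354634656 322.05148789823403 202.4909439684849
{'t': 0.15, 'joints': array([-68.109,  34.376,  -0.146,  91.67 ,   0.104,  54.024,  -4.572]), 'dq': array([ 0.066, -0.126, -0.064, -0.096, -0.108,  0.076, -0.077]), 'joint_torque': array([  0.004, -76.559,   1.5  , -25.257,  -0.052,   0.015,   0.   ]), 'eef_pos': array([320.906, 649.678, 196.539]), 'tool_rot': array([[ 0.897, -0.   ,  0.443],
       [-0.443, -0.001,  0.897],
       [ 0.   , -1.   , -0.001]]), 'wrist_force': array([-0.808, -0.064,  0.413]), 'ft_torque': array([ 0.004, -0.005, -0.008]), 'opening': 93.13206930613033}
```

View pics/side0.png

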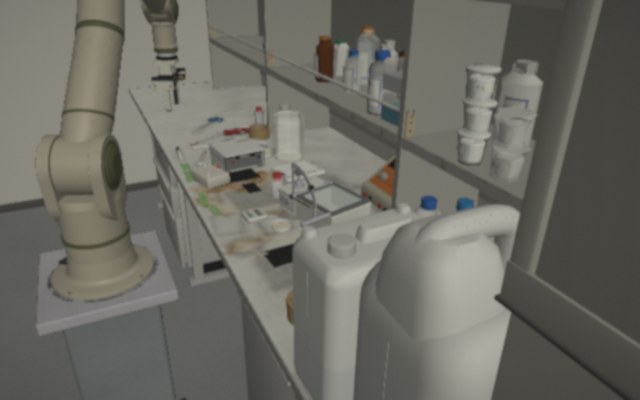

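View pics/top0.png

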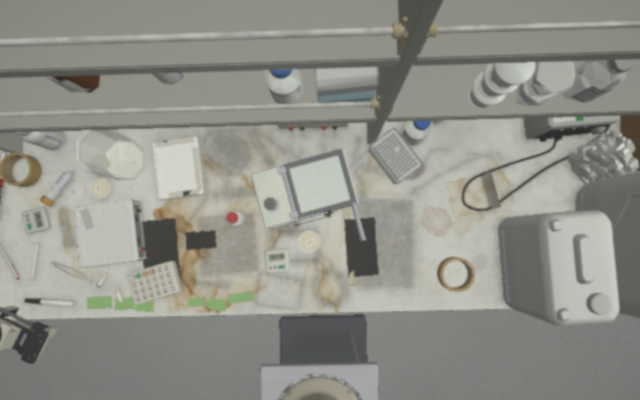

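View pics/wrist0.png

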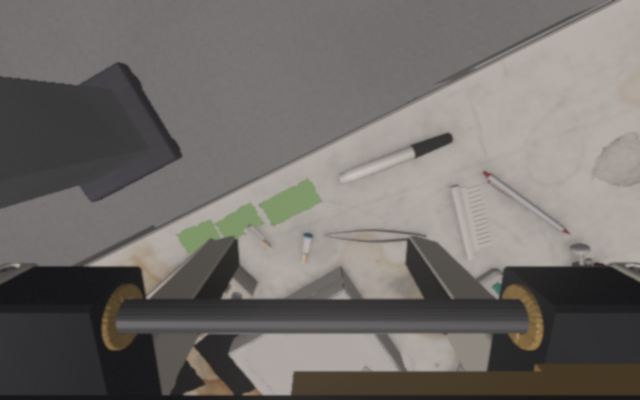

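The top view shows the chamber around (305,190), with the plunger at about (270,204), the rod's end near (363,235), the timer at (277,262) and the petri dish at (308,242). I'll zoom in next.

```bash
python3 - <<'E'
from h import *
c=load('top'); im=c['color'][130:300,230:400]; cv2.imwrite('pics/top0z.png',cv2.resize(im,None,fx=3.5,fy=3.5,interpolation=cv2.INTER_CUBIC))
c=load('side'); im=c['color'][150:270,230:390]; cv2.imwrite('pics/side0z.png',cv2.resize(im,None,fx=4.5,fy=4.5,interpolation=cv2.INTER_CUBIC))
E
```

```text
(no output)
```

View pics/top0z.png

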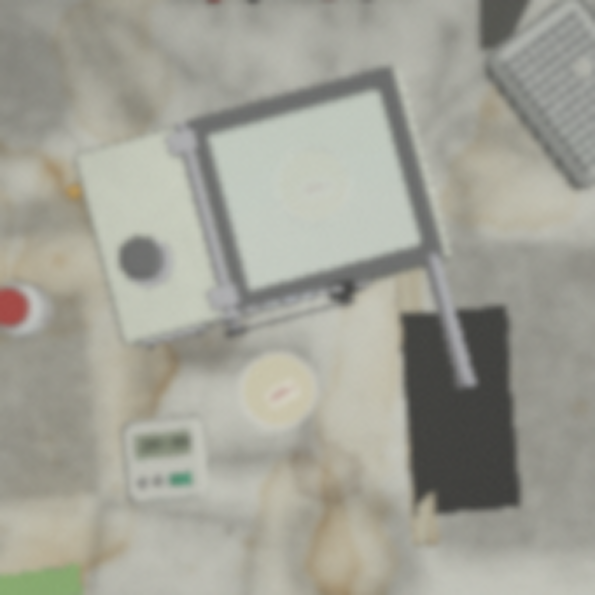

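View pics/side0z.png

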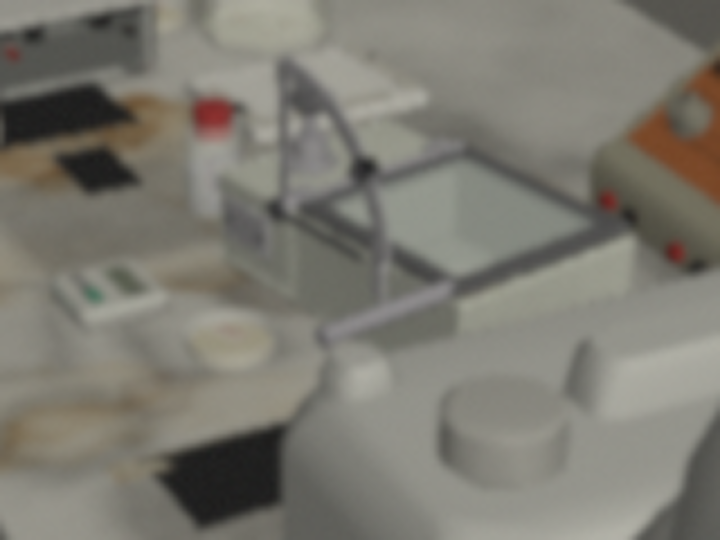

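```bash
cat > fit.py <<'E'
from h import *
from scipy.optimize import least_squares
np.set_printoptions(precision=2,suppress=True)
c=load('top')
P=[((-20,100,130),(141,258)),((-170,-105,84),(467,385)),((75,-115,84),(390,68)),((-75,-115,84),(437,250)),((75,135,75),(78,155)),((-75,135,75),(128,343))]
W=np.array([plane(c,230+u/3.5,130+v/3.5,p[2])[:2] for p,(u,v) in P]); L=np.array([p[:2] for p,_ in P],float)
def R(a): return np.array([[np.cos(a),-np.sin(a)],[np.sin(a),np.cos(a)]])
f=lambda q:(L@R(q[2]).T+q[:2]-W).ravel()
r=least_squares(f,[600,0,0],loss='soft_l1',f_scale=2); print(r.x,f(r.x).reshape(-1,2))
q=r.x; np.save('pose.npy',q)
def w(p): return np.r_[R(q[2])@np.array(p[:2],float)+q[:2],p[2]]
print('plunger',w((-20,100,130)),'rod',w((-130,-105,80)))
s=load('side'); import math
for a in np.arange(0.4,1.1,.1):
    print(a, proj(s,w((-88,50-102*math.cos(a),80+102*math.sin(a)))))
for n,p in [('plunger',(-20,100,130)),('rodend',(-170,-105,80)),('deckFL',(-75,135,75)),('hinge',(-88,50,80)),('BR',(75,-115,84))]: print(n,proj(s,w(p)))
for n,(u,v) in dict(plunger_d=(141,258),timer=(165,460),petri=(278,390)).items(): print(n,pt(c,230+u/3.5,130+v/3.5))
E
python3 fit.py
```

```text
[626.09  15.26   0.24] [[-0.01  0.25]
 [ 0.92 -0.65]
 [ 3.19 -1.72]
 [-5.05 -6.72]
 [ 0.92  4.62]
 [-2.25  3.62]]
plunger [582.49 107.45 130.  ] rod [ 525.35 -118.07   80.  ]
0.4 [310.11 195.55]
0.5 [309.12 192.03]
0.6 [307.93 188.56]
0.7 [306.54 185.18]
0.7999999999999999 [304.98 181.92]
0.8999999999999999 [303.27 178.84]
0.9999999999999999 [301.42 175.95]
plunger [297.62 170.49]
rodend [300.52 225.46]
deckFL [276.68 187.77]
hinge [289.9  196.86]
BR [368.97 199.78]
plunger_d [582.54 107.26 129.51]
timer [432.5  104.75  14.68]
petri [484.78  15.46  16.02]
```

```bash
cat > mv.py <<'E'
import sys
from h import *
from scipy.spatial.transform import Rotation as Ro
np.set_printoptions(precision=3,suppress=True)
q=np.load('pose.npy')
def Rd(yaw=q[2]): 
    x=np.array([np.cos(yaw),np.sin(yaw),0]); y=np.array([0,0,-1.]); return np.c_[x,y,np.cross(x,y)]
def go(p,Rt=None,s=None):
    s=s or monitor.get_state(); R0=s['tool_rot']; Rt=Rd() if Rt is None else Rt
    d=R0.T@(np.asarray(p,float)-s['eef_pos'])/200; a=Ro.from_matrix(R0.T@Rt).as_rotvec()/np.pi
    print('t',s['t'],'at',s['eef_pos'],'F',s['wrist_force'],'open',s['opening']); print('d',d,'a',a); return d,a
if __name__=='__main__': go([float(v) for v in sys.argv[1:4]])
E
python3 mv.py 400 490 330; python3 mv.py 582.5 107.5 250
```

```text
t 0.15 at [320.906 649.678 196.539] F [-0.808 -0.064  0.413] open 93.13206930613033
d [ 0.708 -0.667 -0.542] a [ 0.    -0.224 -0.   ]
t 0.15 at [320.906 649.678 196.539] F [-0.808 -0.064  0.413] open 93.13206930613033
d [ 2.373 -0.265 -1.852] a [ 0.    -0.224 -0.   ]
```

{"fn": "send_rows", "kwargs": {
  "rows": [
    {"dx": 0, "dy": -0.15, "dz": 0, "ax": 0, "ay": 0, "az": 0},
    {"dx": 0.04, "dy": -0.35, "dz": -0.03, "ax": 0, "ay": -0.02, "az": 0},
    {"dx": 0.12, "dy": -0.5, "dz": -0.09, "ax": 0, "ay": -0.05, "az": 0},
    {"dx": 0.22, "dy": -0.6, "dz": -0.17, "ax": 0, "ay": -0.08, "az": 0},
    {"dx": 0.34, "dy": -0.65, "dz": -0.26, "ax": 0, "ay": -0.11, "az": 0},
    {"dx": 0.46, "dy": -0.67, "dz": -0.35, "ax": 0, "ay": -0.14, "az": 0},
    {"dx": 0.58, "dy": -0.67, "dz": -0.45, "ax": 0, "ay": -0.17, "az": 0},
    {"dx": 0.72, "dy": -0.67, "dz": -0.56, "ax": 0, "ay": -0.2, "az": 0},
    {"dx": 0.86, "dy": -0.67, "dz": -0.67, "ax": 0, "ay": -0.224, "az": 0},
    {"dx": 1.0, "dy": -0.67, "dz": -0.78, "ax": 0, "ay": -0.224, "az": 0}
  ],
  "grip": 1
}}

```text
t: 1.15
eef_pos: [431.6, 419.8, 330.6]
tool_rot: [[0.97, -0.001, -0.245], [0.245, -0.001, 0.97], [-0.001, -1.0, -0.001]]
wrist_force: [0.8, -0.5, -0.2]
opening: 17.4
```

```bash
python3 mv.py 582.5 107.5 250
```

```text
t 1.15 at [431.645 419.842 330.589] F [ 0.755 -0.546 -0.181] open 17.442365253573282
d [ 0.349  0.405 -1.698] a [ 0.     0.001 -0.   ]
```

{"fn": "send_rows", "kwargs": {
  "rows": [
    {"dx": 0.02, "dy": 0, "dz": -0.1, "ax": 0, "ay": 0, "az": 0},
    {"dx": 0.04, "dy": 0, "dz": -0.2, "ax": 0, "ay": 0, "az": 0},
    {"dx": 0.06, "dy": 0, "dz": -0.3, "ax": 0, "ay": 0, "az": 0},
    {"dx": 0.08, "dy": 0, "dz": -0.4, "ax": 0, "ay": 0, "az": 0},
    {"dx": 0.1, "dy": 0, "dz": -0.5, "ax": 0, "ay": 0, "az": 0},
    {"dx": 0.12, "dy": 0, "dz": -0.6, "ax": 0, "ay": 0, "az": 0},
    {"dx": 0.14, "dy": 0, "dz": -0.7, "ax": 0, "ay": 0, "az": 0},
    {"dx": 0.16, "dy": 0, "dz": -0.8, "ax": 0, "ay": 0, "az": 0},
    {"dx": 0.18, "dy": 0, "dz": -0.9, "ax": 0, "ay": 0, "az": 0},
    {"dx": 0.2, "dy": 0, "dz": -1.0, "ax": 0, "ay": 0, "az": 0}
  ]
}}

```text
t: 2.15
eef_pos: [519.6, 234.8, 330.6]
tool_rot: [[0.97, -0.001, -0.245], [0.245, -0.002, 0.97], [-0.001, -1.0, -0.001]]
wrist_force: [-0.4, 0.8, 0.1]
opening: 0.5
```

```bash
python3 mv.py 582.5 107.5 250; python3 - <<'E'
from h import *
cap('wrist','w1.png')
E
```

```text
t 2.15 at [519.587 234.83  330.615] F [-0.407  0.753  0.082] open 0.5189428860851721
d [ 0.15   0.404 -0.694] a [ 0.     0.001 -0.   ]
```

View pics/w1.png

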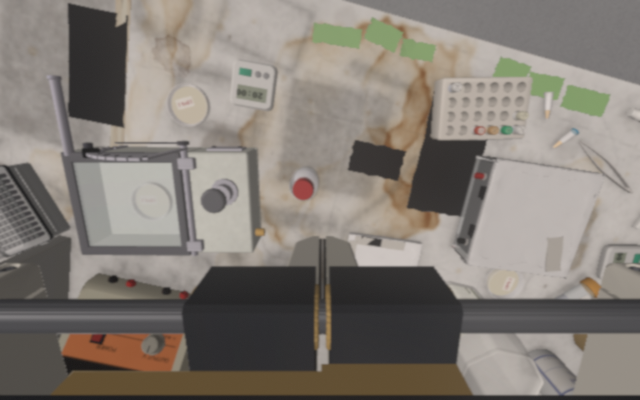

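```bash
cat > chk.py <<'E'
import sys
from h import *
q=np.load('pose.npy')
def w(p):
    a=q[2]; return np.array([np.cos(a)*p[0]-np.sin(a)*p[1]+q[0],np.sin(a)*p[0]+np.cos(a)*p[1]+q[1],p[2]])
def poly(a,b): return [w(t) for t in (a,b)]
if __name__=='__main__':
    n,x0,x1,y0,y1,f,out=sys.argv[1:8]; x0,x1,y0,y1=map(int,(x0,x1,y0,y1)); f=float(f)
    c=load(n)
    im=cv2.resize(c['color'][y0:y1,x0:x1],None,fx=f,fy=f,interpolation=cv2.INTER_CUBIC)
    for nm,p in [('pl',(-20,100,130)),('rodend',(-170,-105,80)),('FL',(-75,135,75)),('BL',(75,135,75)),('FR',(-75,-120,75)),('hin',(-88,50,80))]+[(str(a),(-88,50-93*np.cos(a/10),80+93*np.sin(a/10))) for a in (5,6,7,8,9,10)]:
        u=proj(c,w(p)); print(nm,u.round(1)); cv2.circle(im,tuple(int(v) for v in ((u-[x0,y0]+.5)*f)),2,(0,0,255),-1)
    cv2.imwrite('pics/'+out,im)
E
python3 chk.py wrist 30 270 60 270 2.8 w1z.png
```

```text
pl [209.4 199.1]
rodend [50.4 74. ]
FL [245.2 149.8]
BL [251.2 251.6]
FR [ 57.7 149.1]
hin [180.1 140.1]
5 [ 96.4 142.9]
6 [ 96.  143.5]
7 [ 96.6 144.1]
8 [ 98.1 144.6]
9 [100.7 145.2]
10 [104.3 145.7]
```

View pics/w1z.png

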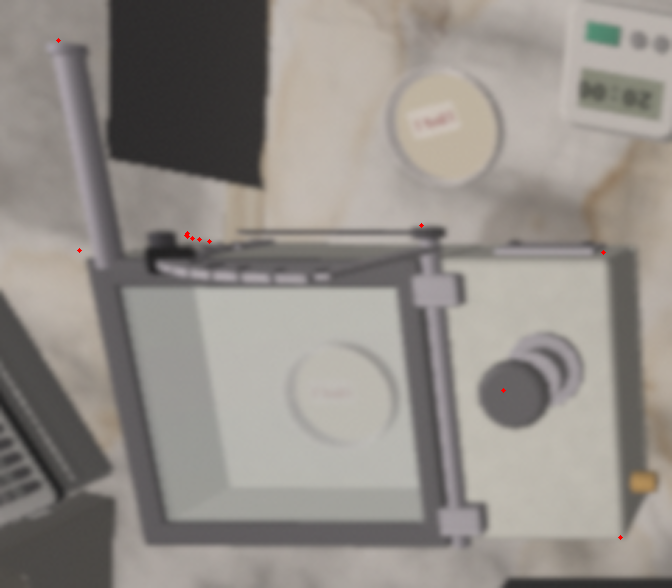

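{"fn": "send_rows", "kwargs": {
  "rows": [
    {"dx": 0.02, "dy": 0.03, "dz": -0.08, "ax": 0, "ay": 0, "az": 0},
    {"dx": 0.04, "dy": 0.08, "dz": -0.18, "ax": 0, "ay": 0, "az": 0},
    {"dx": 0.06, "dy": 0.16, "dz": -0.3, "ax": 0, "ay": 0, "az": 0},
    {"dx": 0.09, "dy": 0.25, "dz": -0.42, "ax": 0, "ay": 0, "az": 0},
    {"dx": 0.12, "dy": 0.35, "dz": -0.54, "ax": 0, "ay": 0, "az": 0},
    {"dx": 0.14, "dy": 0.45, "dz": -0.63, "ax": 0, "ay": 0, "az": 0},
    {"dx": 0.15, "dy": 0.53, "dz": -0.68, "ax": 0, "ay": 0, "az": 0},
    {"dx": 0.15, "dy": 0.58, "dz": -0.694, "ax": 0, "ay": 0, "az": 0},
    {"dx": 0.15, "dy": 0.6, "dz": -0.694, "ax": 0, "ay": 0, "az": 0},
    {"dx": 0.15, "dy": 0.6, "dz": -0.694, "ax": 0, "ay": 0, "az": 0}
  ]
}}

```text
t: 3.2
eef_pos: [583.4, 104.2, 210.9]
tool_rot: [[0.97, -0.001, -0.242], [0.242, -0.003, 0.97], [-0.002, -1.0, -0.003]]
wrist_force: [-0.3, -0.1, 0.2]
opening: 0.3
```

```bash
python3 mv.py 582.5 107.5 150; python3 - <<'E'
from h import *
cap('wrist','w2.png')
E
python3 chk.py wrist 0 640 0 400 1.25 w2z.png
```

```text
t 3.2 at [583.425 104.166 210.866] F [-0.267 -0.13   0.194] open 0.3000691639763618
d [0.    0.304 0.018] a [ 0.001  0.    -0.001]
pl [325.  201.3]
rodend [94.1 23.1]
FL [360.6 132.3]
BL [356.2 271.4]
FR [100.4 132.2]
hin [272.4 118.6]
5 [164.9 119.4]
6 [166.3 119.6]
7 [169.1 119.8]
8 [173.4 120. ]
9 [179.1 120.2]
10 [186.4 120.3]
```

View pics/w2z.png

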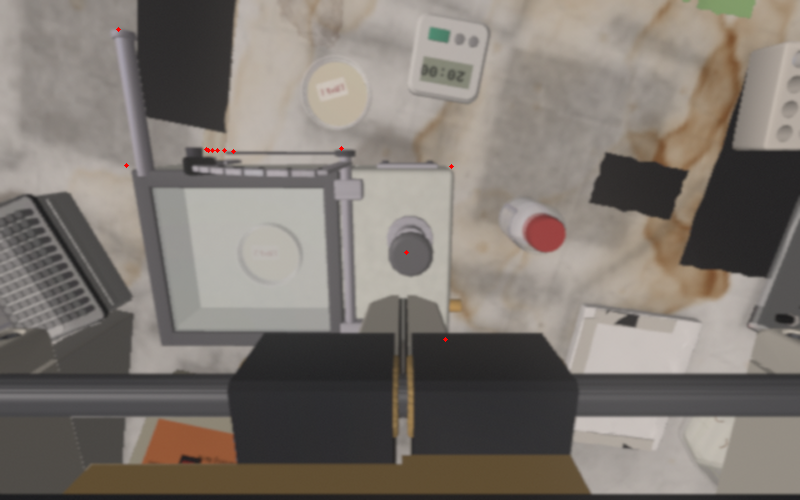

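{"fn": "send_rows", "kwargs": {
  "rows": [
    {"dx": 0, "dy": 0.05, "dz": 0.01, "ax": 0, "ay": 0, "az": 0},
    {"dx": 0, "dy": 0.12, "dz": 0.02, "ax": 0, "ay": 0, "az": 0},
    {"dx": 0, "dy": 0.2, "dz": 0.02, "ax": 0, "ay": 0, "az": 0},
    {"dx": 0, "dy": 0.27, "dz": 0.02, "ax": 0, "ay": 0, "az": 0},
    {"dx": 0, "dy": 0.33, "dz": 0.02, "ax": 0, "ay": 0, "az": 0},
    {"dx": 0, "dy": 0.36, "dz": 0.02, "ax": 0, "ay": 0, "az": 0},
    {"dx": 0, "dy": 0.38, "dz": 0.02, "ax": 0, "ay": 0, "az": 0},
    {"dx": 0, "dy": 0.39, "dz": 0.02, "ax": 0, "ay": 0, "az": 0},
    {"dx": 0, "dy": 0.4, "dz": 0.02, "ax": 0, "ay": 0, "az": 0},
    {"dx": 0, "dy": 0.4, "dz": 0.02, "ax": 0, "ay": 0, "az": 0}
  ]
}}

```text
t: 4.25
eef_pos: [582.9, 107.9, 131.6]
tool_rot: [[0.97, 0.0, -0.242], [0.242, -0.003, 0.97], [-0.0, -1.0, -0.003]]
wrist_force: [-0.2, 0.4, 0.1]
opening: 0.4
```

```bash
python3 mv.py 582.5 108.5 117; python3 - <<'E'
from h import *
cap('wrist','w3.png')
E
```

```text
t 4.25 at [582.899 107.929 131.574] F [-0.217  0.401  0.116] open 0.40648487555848156
d [-0.001  0.073  0.003] a [ 0.001  0.    -0.   ]
```

View pics/w3.png

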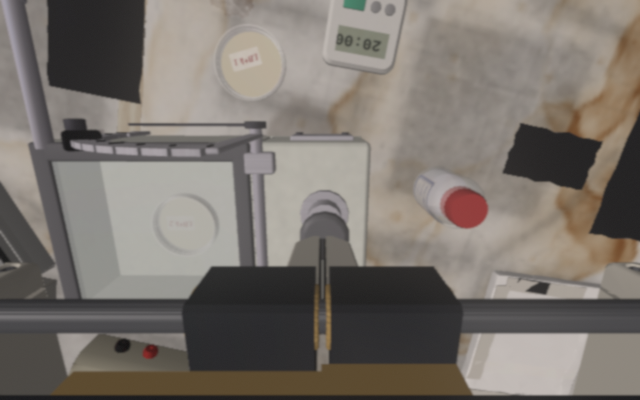

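The fingers are centred over the head, at about (324,235). Next I press it down.

{"fn": "send_rows", "kwargs": {
  "rows": [
    {"dx": 0, "dy": 0.01, "dz": 0, "ax": 0, "ay": 0, "az": 0},
    {"dx": 0, "dy": 0.025, "dz": 0, "ax": 0, "ay": 0, "az": 0},
    {"dx": 0, "dy": 0.04, "dz": 0, "ax": 0, "ay": 0, "az": 0},
    {"dx": 0, "dy": 0.055, "dz": 0, "ax": 0, "ay": 0, "az": 0},
    {"dx": 0, "dy": 0.07, "dz": 0, "ax": 0, "ay": 0, "az": 0},
    {"dx": 0, "dy": 0.08, "dz": 0, "ax": 0, "ay": 0, "az": 0},
    {"dx": 0, "dy": 0.08, "dz": 0, "ax": 0, "ay": 0, "az": 0},
    {"dx": 0, "dy": 0.08, "dz": 0, "ax": 0, "ay": 0, "az": 0},
    {"dx": 0, "dy": 0.08, "dz": 0, "ax": 0, "ay": 0, "az": 0},
    {"dx": 0, "dy": 0.08, "dz": 0, "ax": 0, "ay": 0, "az": 0}
  ]
}}

```text
t: 5.3
eef_pos: [583.0, 107.9, 115.8]
tool_rot: [[0.97, 0.001, -0.242], [0.242, -0.003, 0.97], [-0.0, -1.0, -0.003]]
wrist_force: [-0.3, 0.4, -0.7]
opening: 0.5
```

```bash
python3 - <<'E'
from h import *
for i in range(1):
    cap('wrist','w4.png'); c=cap('side','s4.png'); s=monitor.get_state(); print(s['wrist_force'],s['joint_torque'],s['eef_pos'])
cv2.imwrite('pics/s4z.png',cv2.resize(c['color'][100:260,230:390],None,fx=3.7,fy=3.7,interpolation=cv2.INTER_CUBIC))
E
```

```text
[ 0.79432347  1.40311076 -0.41465465] [-2.85564827e-03 -6.49846101e+01  1.02392625e+00 -1.80140483e+01
  2.13139958e-02  8.22997140e-02  2.58725149e-04] [582.95000956 107.92180657 115.78636646]
```

View pics/w4.png

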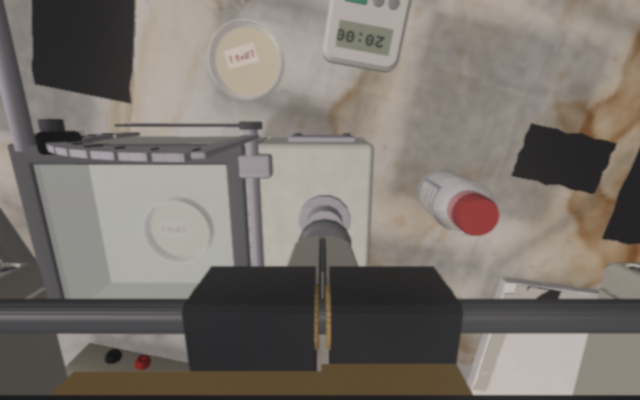

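View pics/s4z.png

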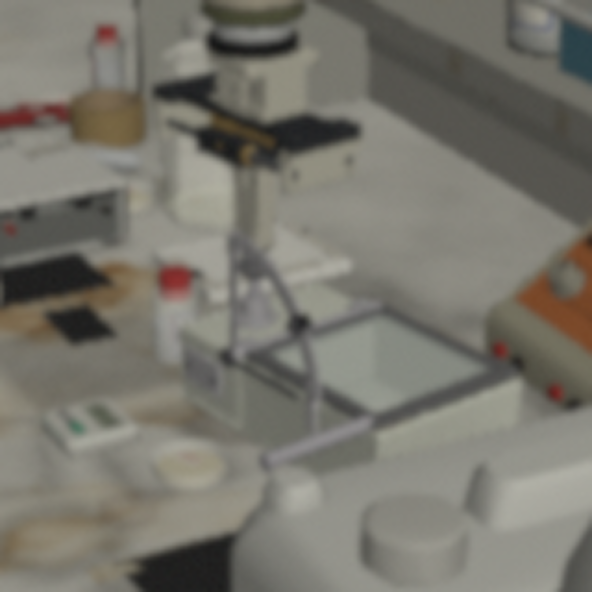

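```bash
python3 - <<'E'
from h import *
np.set_printoptions(precision=1,suppress=True)
c=load('wrist'); s=monitor.get_state()
print('tcp px',proj(c,s['eef_pos']),'plunger top', proj(c,[582.5,108.5,130]),proj(c,[582.5,108.5,118]))
for uv in [(325,230),(325,225),(315,232),(338,232),(325,238),(325,243),(325,250),(310,250),(340,250),(325,262),(300,215),(325,200)]: print(uv,pt(c,*uv))
cv2.imwrite('pics/w4z.png',cv2.resize(c['color'][170:290,240:420],None,fx=4,fy=4,interpolation=cv2.INTER_CUBIC))
E
```

```text
tcp px [320.3 235.6] plunger top [321.3 244.2] [321.4 236.5]
(325, 230) [574.1 108.6 128.6]
(325, 225) [571.  107.8 128.9]
(315, 232) [576.3 103.2 129.6]
(338, 232) [572.9 115.9 130. ]
(325, 238) [578.7 109.7 129. ]
(325, 243) [575.7 108.9 144. ]
(325, 250) [576.1 108.9 152.1]
(310, 250) [575.3 101.2 158. ]
(340, 250) [572.7 115.7 155.7]
(325, 262) [575.9 108.8 166. ]
(300, 215) [584.6  92.9  80.4]
(325, 200) [569.2 107.7  80.9]
```

View pics/w4z.png

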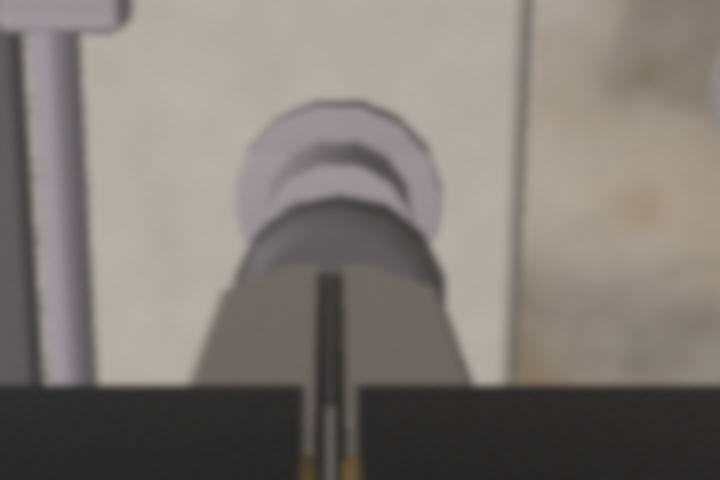

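The head still reads z≈129 and there's no contact force, so the fingertips end above the reported TCP. I'll keep going down slowly and watch the force.

{"fn": "send_rows", "kwargs": {
  "rows": [
    {"dx": 0, "dy": 0.005, "dz": 0, "ax": 0, "ay": 0, "az": 0},
    {"dx": 0, "dy": 0.01, "dz": 0, "ax": 0, "ay": 0, "az": 0},
    {"dx": 0, "dy": 0.015, "dz": 0, "ax": 0, "ay": 0, "az": 0},
    {"dx": 0, "dy": 0.02, "dz": 0, "ax": 0, "ay": 0, "az": 0},
    {"dx": 0, "dy": 0.025, "dz": 0, "ax": 0, "ay": 0, "az": 0},
    {"dx": 0, "dy": 0.03, "dz": 0, "ax": 0, "ay": 0, "az": 0},
    {"dx": 0, "dy": 0.035, "dz": 0, "ax": 0, "ay": 0, "az": 0},
    {"dx": 0, "dy": 0.04, "dz": 0, "ax": 0, "ay": 0, "az": 0},
    {"dx": 0, "dy": 0.045, "dz": 0, "ax": 0, "ay": 0, "az": 0},
    {"dx": 0, "dy": 0.045, "dz": 0, "ax": 0, "ay": 0, "az": 0}
  ]
}}

```text
t: 6.4
eef_pos: [583.0, 107.9, 106.8]
tool_rot: [[0.97, 0.001, -0.242], [0.242, -0.003, 0.97], [-0.0, -1.0, -0.003]]
wrist_force: [-0.6, -0.2, 2.3]
opening: 0.5
```

```bash
python3 - <<'E'
from h import *
np.set_printoptions(precision=2,suppress=True)
c=cap('wrist'); s=monitor.get_state(); print(s['wrist_force'],s['eef_pos'],s['joint_torque'],s['t'])
for uv in [(325,230),(325,225),(315,232),(338,232),(325,238)]: print(uv,pt(c,*uv))
cv2.imwrite('pics/w5z.png',cv2.resize(c['color'][170:290,240:420],None,fx=4,fy=4,interpolation=cv2.INTER_CUBIC))
E
```

```text
[-0.76 -0.46  2.91] [582.99 107.91 106.83] [  0.01 -64.09   1.07 -17.37   0.04  -0.15  -0.  ] 6.45
(325, 230) [571.76 107.93 125.98]
(325, 225) [569.08 107.26 125.51]
(315, 232) [573.65 102.74 127.59]
(338, 232) [570.66 115.01 127.36]
(325, 238) [575.76 108.94 127.5 ]
```

View pics/w5z.png

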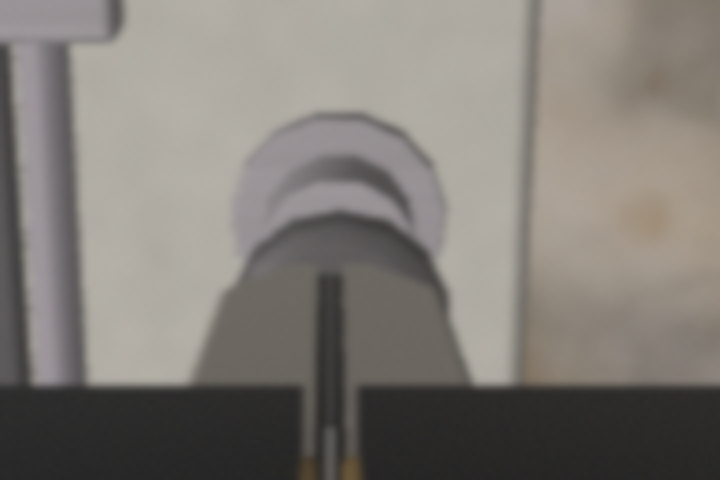

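{"fn": "send_rows", "kwargs": {
  "rows": [
    {"dx": 0, "dy": 0.015, "dz": 0, "ax": 0, "ay": 0, "az": 0},
    {"dx": 0, "dy": 0.03, "dz": 0, "ax": 0, "ay": 0, "az": 0},
    {"dx": 0, "dy": 0.045, "dz": 0, "ax": 0, "ay": 0, "az": 0},
    {"dx": 0, "dy": 0.055, "dz": 0, "ax": 0, "ay": 0, "az": 0},
    {"dx": 0, "dy": 0.06, "dz": 0, "ax": 0, "ay": 0, "az": 0},
    {"dx": 0, "dy": 0.065, "dz": 0, "ax": 0, "ay": 0, "az": 0},
    {"dx": 0, "dy": 0.065, "dz": 0, "ax": 0, "ay": 0, "az": 0},
    {"dx": 0, "dy": 0.065, "dz": 0, "ax": 0, "ay": 0, "az": 0},
    {"dx": 0, "dy": 0.065, "dz": 0, "ax": 0, "ay": 0, "az": 0},
    {"dx": 0, "dy": 0.065, "dz": 0, "ax": 0, "ay": 0, "az": 0}
  ]
}}

```text
t: 7.45
eef_pos: [583.2, 107.9, 96.5]
tool_rot: [[0.97, 0.002, -0.242], [0.242, -0.002, 0.97], [0.001, -1.0, -0.003]]
wrist_force: [-9.4, -2.6, 34.9]
opening: 0.8
```

```bash
python3 - <<'E'
from h import *
np.set_printoptions(precision=2,suppress=True)
c=cap('wrist'); s=monitor.get_state(); print(s['wrist_force'],s['eef_pos'],s['joint_torque'],s['t'])
for uv in [(325,230),(325,225),(315,232),(338,232),(325,238)]: print(uv,pt(c,*uv))
cv2.imwrite('pics/w6z.png',cv2.resize(c['color'][170:290,240:420],None,fx=4,fy=4,interpolation=cv2.INTER_CUBIC))
E
```

```text
[-10.27  -1.26  34.57] [583.2  107.92  96.5 ] [  0.07 -46.88   1.16 -15.21   0.24  -3.1   -0.01] 7.5
(325, 230) [571.32 107.8  117.35]
(325, 225) [569.43 107.34 114.69]
(315, 232) [573.91 102.79 117.02]
(338, 232) [570.7  114.99 117.42]
(325, 238) [575.45 108.83 118.44]
```

View pics/w6z.png

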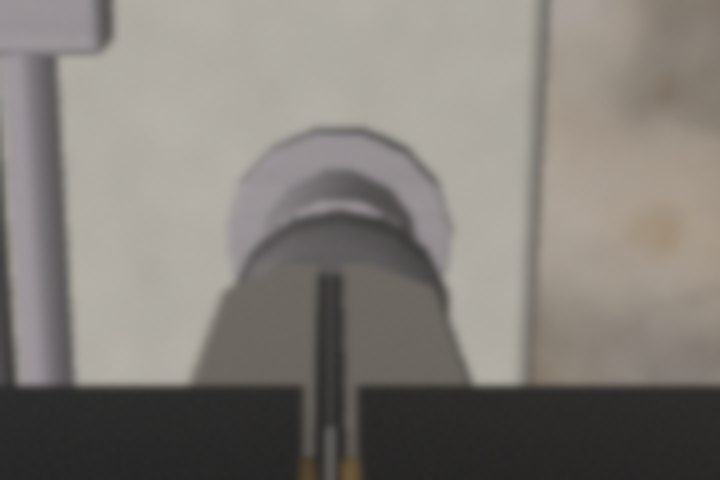

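The plunger is at its stop: the head is at z≈118 and the force is 35 N. I'll hold a little longer with less force, then release.

{"fn": "send_rows", "kwargs": {
  "rows": [
    {"dx": 0, "dy": -0.002, "dz": 0, "ax": 0, "ay": 0, "az": 0},
    {"dx": 0, "dy": -0.003, "dz": 0, "ax": 0, "ay": 0, "az": 0},
    {"dx": 0, "dy": -0.004, "dz": 0, "ax": 0, "ay": 0, "az": 0},
    {"dx": 0, "dy": -0.005, "dz": 0, "ax": 0, "ay": 0, "az": 0},
    {"dx": 0, "dy": -0.03, "dz": 0, "ax": 0, "ay": 0, "az": 0},
    {"dx": 0, "dy": -0.08, "dz": 0, "ax": 0, "ay": 0, "az": 0},
    {"dx": 0, "dy": -0.18, "dz": 0, "ax": 0, "ay": 0, "az": 0},
    {"dx": 0, "dy": -0.3, "dz": 0, "ax": 0, "ay": 0, "az": 0},
    {"dx": 0, "dy": -0.45, "dz": 0, "ax": 0, "ay": 0, "az": 0},
    {"dx": 0, "dy": -0.6, "dz": 0, "ax": 0, "ay": 0, "az": 0}
  ]
}}

```text
t: 8.5
eef_pos: [582.6, 108.1, 217.8]
tool_rot: [[0.97, 0.002, -0.242], [0.242, -0.003, 0.97], [0.001, -1.0, -0.003]]
wrist_force: [0.0, -0.0, -0.4]
opening: 0.5
```

```bash
python3 - <<'E'
from h import *
np.set_printoptions(precision=2,suppress=True)
c=cap('wrist','w7.png'); s=monitor.get_state(); print(s['wrist_force'],s['eef_pos'],s['t'])
E
python3 fit.py | sed -n 8p; python3 mv.py 513 -121 220
```

```text
[1.74 1.66 2.18] [584.87 108.64 222.72] 8.55
0.4 [310.11 195.55]
t 8.55 at [584.874 108.644 222.721] F [1.737 1.663 2.185] open 0.340184963347763
d [-0.627  0.012 -1.027] a [ 0.001 -0.     0.002]
```

View pics/w7.png

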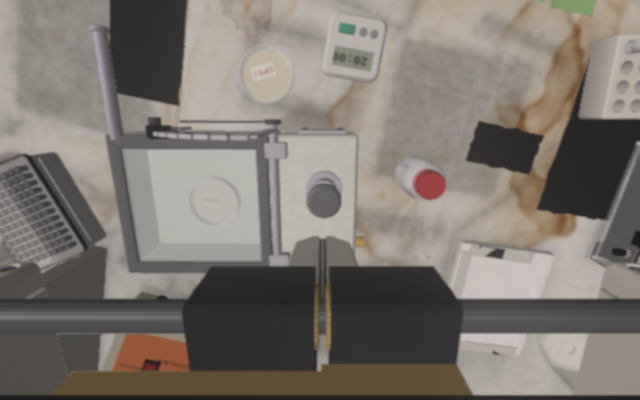

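{"fn": "send_rows", "kwargs": {
  "rows": [
    {"dx": -0.05, "dy": 0, "dz": -0.08, "ax": 0, "ay": 0, "az": 0},
    {"dx": -0.12, "dy": 0, "dz": -0.19, "ax": 0, "ay": 0, "az": 0},
    {"dx": -0.19, "dy": 0, "dz": -0.3, "ax": 0, "ay": 0, "az": 0},
    {"dx": -0.26, "dy": 0, "dz": -0.42, "ax": 0, "ay": 0, "az": 0},
    {"dx": -0.33, "dy": 0, "dz": -0.54, "ax": 0, "ay": 0, "az": 0},
    {"dx": -0.41, "dy": 0, "dz": -0.66, "ax": 0, "ay": 0, "az": 0},
    {"dx": -0.48, "dy": 0, "dz": -0.78, "ax": 0, "ay": 0, "az": 0},
    {"dx": -0.54, "dy": 0, "dz": -0.88, "ax": 0, "ay": 0, "az": 0},
    {"dx": -0.59, "dy": 0, "dz": -0.96, "ax": 0, "ay": 0, "az": 0},
    {"dx": -0.62, "dy": 0, "dz": -1.0, "ax": 0, "ay": 0, "az": 0}
  ],
  "grip": -1
}}

```text
t: 9.55
eef_pos: [511.2, -118.0, 221.9]
tool_rot: [[0.971, 0.007, -0.239], [0.239, -0.001, 0.971], [0.006, -1.0, -0.003]]
wrist_force: [0.3, 0.6, 0.0]
opening: 75.6
```

```bash
python3 - <<'E'
from h import *
cap('wrist'); cap('wrist','w8.png')
E
python3 mv.py 515.3 -119 220; python3 chk.py wrist 0 640 0 400 1.25 w8z.png
```

```text
t 9.65 at [ 511.742 -117.139  222.074] F [-0.865 -0.284  0.116] open 84.05096142195849
d [ 0.015  0.011 -0.013] a [ 0.001 -0.001  0.002]
pl [524.6 317.3]
rodend [318.4 160.2]
FL [534.8 244.1]
BL [513.5 356.3]
FR [305.6 244.6]
hin [461.5 235. ]
5 [395.1 252.4]
6 [402.2 256. ]
7 [410.3 259.5]
8 [419.4 262.9]
9 [429.5 266.1]
10 [440.3 269. ]
```

View pics/w8z.png

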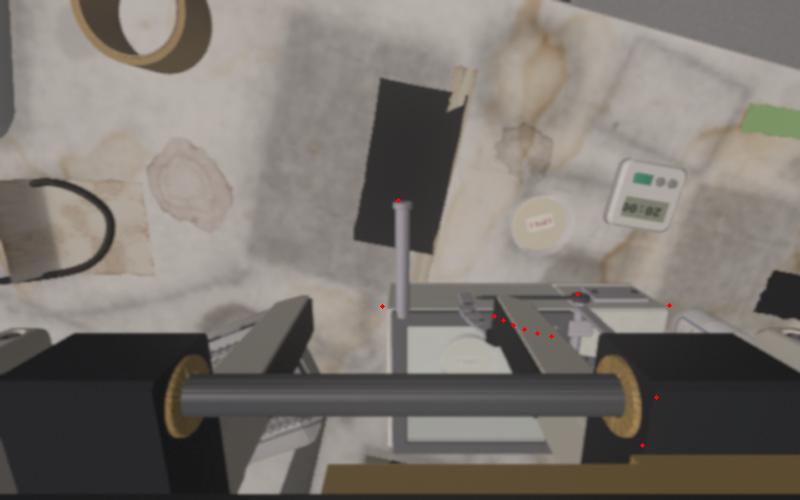

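```bash
python3 - <<'E'
from h import *
np.set_printoptions(precision=1,suppress=True)
c=load('wrist'); s=monitor.get_state(); print(s['eef_pos'],s['opening'])
e=plane(c,321.8,163,84); b=plane(c,322.8,252,84); print('end',e,'base',b, np.arctan2(*(b-e)[1::-1]))
for p in [(321.8,170),(322,190),(322,210),(322.5,230),(322.6,245)]: print(pt(c,*p))
for z in (80,130,200,222): print(z,proj(c,[s['eef_pos'][0],s['eef_pos'][1],z]))
# finger depth
for p in [(245,240),(240,250),(402,242),(410,255)]: print(p,pt(c,*p))
q=np.load('pose.npy'); a=q[2]; Rm=np.array([[np.cos(a),-np.sin(a)],[np.sin(a),np.cos(a)]])
print('chamber coords',Rm.T@(e[:2]-q[:2]),Rm.T@(b[:2]-q[:2]),Rm.T@(s['eef_pos'][:2]-q[:2]),q)
E
```

```text
[ 511.7 -117.1  222.1] 84.05096142195849
end [ 487.9 -123.9   84. ] base [582.5 -99.5  84. ] 0.2518187823435627
[ 494.7 -122.2   85.2]
[ 514.7 -117.1   85.8]
[ 535.1 -112.    87.3]
[ 557.2 -106.1   85.6]
[ 573.6 -101.9   86.3]
80 [322.6 186. ]
130 [322.6 198.6]
200 [322.4 225.3]
222 [322.4 237.4]
(245, 240) [ 512.2 -159.2  249.6]
(240, 250) [ 513.9 -159.3  258.8]
(402, 242) [492.6 -78.8 251.6]
(410, 255) [492.3 -79.  268.1]
chamber coords [-167.7 -101.6] [ -70.  -100.8] [-143.  -100.8] [626.1  15.3   0.2]
```

{"fn": "send_rows", "kwargs": {
  "rows": [
    {"dx": -0.01, "dy": 0.06, "dz": 0, "ax": 0, "ay": 0, "az": 0},
    {"dx": -0.015, "dy": 0.16, "dz": 0, "ax": 0, "ay": 0, "az": 0},
    {"dx": -0.015, "dy": 0.28, "dz": 0, "ax": 0, "ay": 0, "az": 0},
    {"dx": -0.015, "dy": 0.4, "dz": 0, "ax": 0, "ay": 0, "az": 0},
    {"dx": -0.015, "dy": 0.48, "dz": 0, "ax": 0, "ay": 0, "az": 0},
    {"dx": -0.015, "dy": 0.54, "dz": 0, "ax": 0, "ay": 0, "az": 0},
    {"dx": -0.015, "dy": 0.58, "dz": 0, "ax": 0, "ay": 0, "az": 0},
    {"dx": -0.015, "dy": 0.6, "dz": 0, "ax": 0, "ay": 0, "az": 0},
    {"dx": -0.015, "dy": 0.6, "dz": 0, "ax": 0, "ay": 0, "az": 0},
    {"dx": -0.015, "dy": 0.6, "dz": 0, "ax": 0, "ay": 0, "az": 0}
  ]
}}

```text
t: 10.65
eef_pos: [510.0, -118.0, 102.5]
tool_rot: [[0.971, 0.008, -0.239], [0.239, -0.001, 0.971], [0.007, -1.0, -0.003]]
wrist_force: [-0.1, -0.8, 0.7]
opening: 93.1
```

```bash
python3 - <<'E'
from h import *
np.set_printoptions(precision=1,suppress=True)
c=cap('wrist','w9.png'); s=monitor.get_state(); print(s['eef_pos'],s['wrist_force'],s['t'])
for z in (80,s['eef_pos'][2],s['eef_pos'][2]+20): print(z,proj(c,[s['eef_pos'][0],s['eef_pos'][1],z]))
E
```

```text
[ 510.1 -118.   102.7] [0.2 0.6 0. ] 10.7
80 [320.5 223.5]
102.65484554513304 [320.2 235.8]
122.65484554513304 [319.9 249.2]
```

View pics/w9.png

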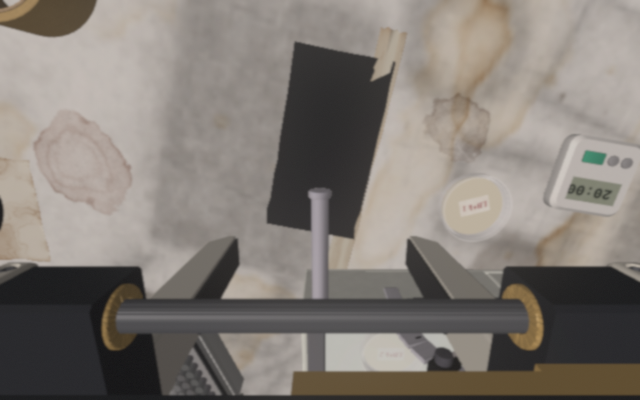

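{"fn": "send_rows", "kwargs": {
  "rows": [
    {"dx": 0, "dy": 0.03, "dz": 0, "ax": 0, "ay": 0, "az": 0},
    {"dx": 0, "dy": 0.07, "dz": 0, "ax": 0, "ay": 0, "az": 0},
    {"dx": 0, "dy": 0.12, "dz": 0, "ax": 0, "ay": 0, "az": 0},
    {"dx": 0, "dy": 0.17, "dz": 0, "ax": 0, "ay": 0, "az": 0},
    {"dx": 0, "dy": 0.21, "dz": 0, "ax": 0, "ay": 0, "az": 0},
    {"dx": 0, "dy": 0.24, "dz": 0, "ax": 0, "ay": 0, "az": 0},
    {"dx": 0, "dy": 0.26, "dz": 0, "ax": 0, "ay": 0, "az": 0},
    {"dx": 0, "dy": 0.26, "dz": 0, "ax": 0, "ay": 0, "az": 0},
    {"dx": 0, "dy": 0.26, "dz": 0, "ax": 0, "ay": 0, "az": 0},
    {"dx": 0, "dy": 0.26, "dz": 0, "ax": 0, "ay": 0, "az": 0}
  ]
}}

```text
t: 11.7
eef_pos: [510.7, -118.1, 51.0]
tool_rot: [[0.971, 0.009, -0.239], [0.239, -0.001, 0.971], [0.008, -1.0, -0.003]]
wrist_force: [-0.8, -0.5, 0.2]
opening: 93.1
```

```bash
python3 - <<'E'
from h import *
np.set_printoptions(precision=1,suppress=True)
c=cap('wrist','w10.png'); s=monitor.get_state(); print(s['eef_pos'],s['wrist_force'],s['t'])
for z in (80,s['eef_pos'][2],s['eef_pos'][2]+20): print(z,proj(c,[s['eef_pos'][0],s['eef_pos'][1],z]))
E
```

```text
[ 510.7 -118.1   51. ] [-0.1  0.4  0.1] 11.75
80 [319.9 256.1]
50.99711853454432 [320.3 235.7]
70.99711853454431 [320.  249.1]
```

View pics/w10.png

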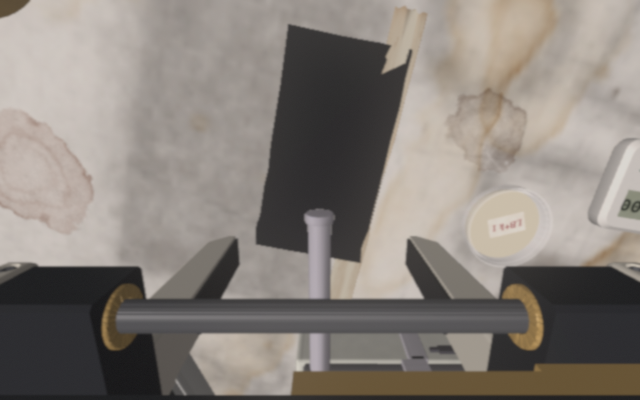

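{"fn": "send_rows", "kwargs": {
  "rows": [
    {"dx": 0, "dy": 0, "dz": 0, "ax": 0, "ay": 0, "az": 0},
    {"dx": 0, "dy": 0, "dz": 0, "ax": 0, "ay": 0, "az": 0},
    {"dx": 0, "dy": 0, "dz": 0, "ax": 0, "ay": 0, "az": 0},
    {"dx": 0, "dy": 0, "dz": 0, "ax": 0, "ay": 0, "az": 0},
    {"dx": 0, "dy": 0, "dz": 0, "ax": 0, "ay": 0, "az": 0},
    {"dx": 0, "dy": 0, "dz": 0, "ax": 0, "ay": 0, "az": 0},
    {"dx": 0, "dy": 0, "dz": 0, "ax": 0, "ay": 0, "az": 0},
    {"dx": 0, "dy": 0, "dz": 0, "ax": 0, "ay": 0, "az": 0},
    {"dx": 0, "dy": 0, "dz": 0, "ax": 0, "ay": 0, "az": 0},
    {"dx": 0, "dy": 0, "dz": 0, "ax": 0, "ay": 0, "az": 0}
  ],
  "grip": 1
}}

```text
t: 12.75
eef_pos: [510.7, -118.1, 51.0]
tool_rot: [[0.971, 0.009, -0.239], [0.239, -0.001, 0.971], [0.008, -1.0, -0.003]]
wrist_force: [-0.3, 0.2, 0.5]
opening: 17.9
```

```bash
python3 - <<'E'
from h import *
np.set_printoptions(precision=1,suppress=True)
c=cap('wrist','w11.png'); s=monitor.get_state(); print(s['eef_pos'],s['wrist_force'],s['t'],s['opening'])
E
```

```text
[ 510.7 -118.4   51. ] [  1.5 -12.6  -0.8] 12.8 13.438464478154803
```

View pics/w11.png

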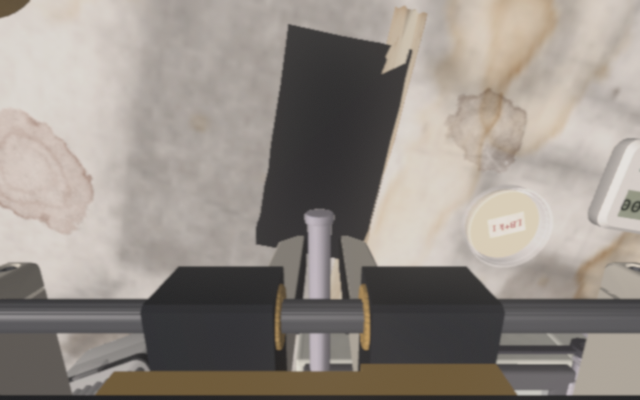

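{"fn": "send_rows", "kwargs": {
  "rows": [
    {"dx": 0, "dy": 0, "dz": 0, "ax": 0, "ay": 0, "az": 0},
    {"dx": 0, "dy": 0, "dz": 0, "ax": 0, "ay": 0, "az": 0},
    {"dx": 0, "dy": 0, "dz": 0, "ax": 0, "ay": 0, "az": 0},
    {"dx": 0, "dy": 0, "dz": 0, "ax": 0, "ay": 0, "az": 0},
    {"dx": 0, "dy": -0.02, "dz": 0, "ax": 0, "ay": 0, "az": 0},
    {"dx": 0, "dy": -0.05, "dz": 0.002, "ax": 0, "ay": 0, "az": 0},
    {"dx": 0, "dy": -0.08, "dz": 0.004, "ax": 0, "ay": 0, "az": 0},
    {"dx": 0, "dy": -0.11, "dz": 0.008, "ax": 0, "ay": 0, "az": 0},
    {"dx": 0, "dy": -0.14, "dz": 0.013, "ax": 0, "ay": 0, "az": 0},
    {"dx": 0, "dy": -0.154, "dz": 0.015, "ax": 0, "ay": 0, "az": 0}
  ]
}}

```text
t: 13.8
eef_pos: [510.3, -116.5, 82.3]
tool_rot: [[0.971, 0.01, -0.238], [0.238, -0.003, 0.971], [0.009, -1.0, -0.005]]
wrist_force: [1.8, -4.8, -1.3]
opening: 11.1
```

```bash
python3 - <<'E'
from h import *
np.set_printoptions(precision=1,suppress=True)
c=cap('wrist','w12.png'); c=cap('side'); s=monitor.get_state(); print(s['eef_pos'],s['wrist_force'],s['t'],s['opening'])
cv2.imwrite('pics/s12z.png',cv2.resize(c['color'][120:250,230:390],None,fx=4.5,fy=4.5,interpolation=cv2.INTER_CUBIC))
E
```

```text
[ 510.2 -116.5   82.3] [ 1.1 -5.7 -0.9] 13.9 11.020277671326882
```

View pics/w12.png

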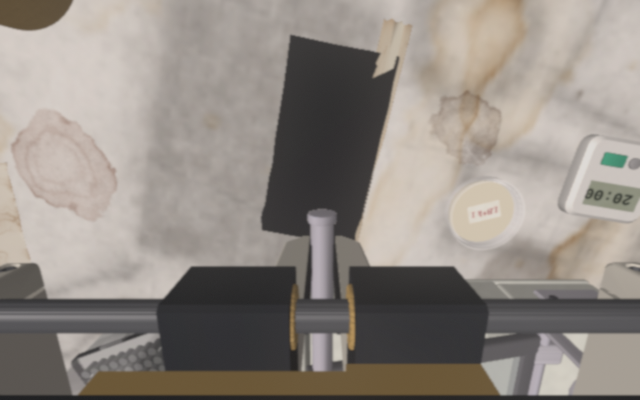

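View pics/s12z.png

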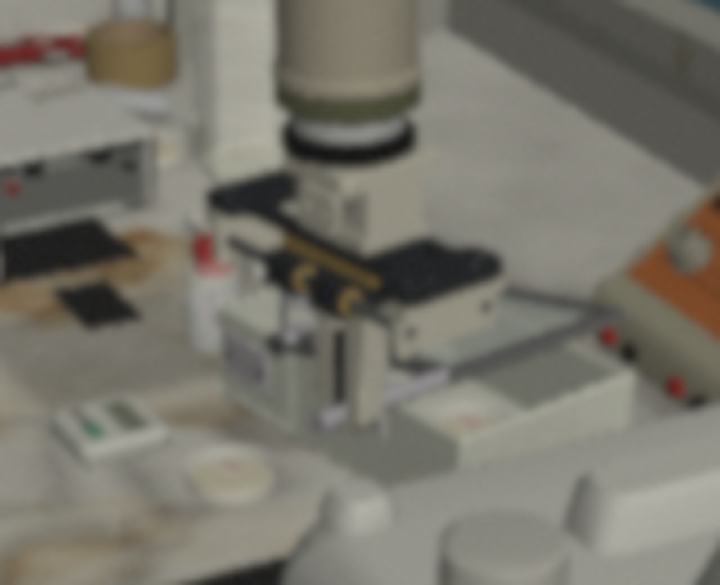

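```bash
python3 - <<'E'
from h import *
np.set_printoptions(precision=2,suppress=True)
s=load('side'); im=cv2.imread('pics/side0.png'); g=cv2.cvtColor(im,cv2.COLOR_BGR2GRAY).astype(float)
sub=g[180:194,300:322]; print(sub.astype(int))
m=(g<75); m[:180]=0;m[194:]=0;m[:,:303]=0;m[:,318:]=0
w_=np.clip(85-g,0,None)*(np.indices(g.shape)[0]>=181)*(np.indices(g.shape)[0]<193)*(np.indices(g.shape)[1]>=306)*(np.indices(g.shape)[1]<316)
v,u=np.indices(g.shape); cu,cv=(u*w_).sum()/w_.sum(),(v*w_).sum()/w_.sum(); print('marker px',cu,cv)
q0=np.load('pose.npy')
def w(q,p):
    a=q[2]; return np.array([np.cos(a)*p[0]-np.sin(a)*p[1]+q[0],np.sin(a)*p[0]+np.cos(a)*p[1]+q[1],p[2]])
for lab,dxy,dyaw in [('top',(0,0),0),('mid',(1.2,1.7),.006),('wrist',(2.3,3.4),.012)]:
    a=q0[2]; q=q0+np.r_[np.cos(a)*dxy[0]-np.sin(a)*dxy[1],np.sin(a)*dxy[0]+np.cos(a)*dxy[1],dyaw]
    print(lab,q,'rodend',proj(s,w(q,(-170,-105,80))),'hinge',proj(s,w(q,(-88,50,80))),'arctop',proj(s,w(q,(-80,50,186))),'FLdeck',proj(s,w(q,(-75,135,75))),'BRlid',proj(s,w(q,(75,-115,84))))
    # ray-plane
    d=np.asarray(s['orientation'])@np.array([(cu-s['cx'])/s['fx'],(cv-s['cy'])/s['fy'],1]); o=s['xyz']
    n=np.array([np.cos(q[2]),np.sin(q[2]),0]); P=w(q,(-88,0,0))
    X=o+d*(n@(P-o))/(n@d); yl=-np.sin(q[2])*(X[0]-q[0])+np.cos(q[2])*(X[1]-q[1])
    print('  marker local y,z',yl,X[2],'r',np.hypot(yl-50,X[2]-80),'ang',np.arctan2(X[2]-80,50-yl))
    for aa in (.55,.6,.65,.7): print('   ',aa,proj(s,w(q,(-88,50-102*np.cos(aa),80+102*np.sin(aa)))))
E
```

```text
[[127 128 131 134 133 120 103  99 112 130 144 148 149 147 147 148 147 147
  147 148 147 145]
 [129 127 130 137 140 131 113  99 104 123 142 147 149 148 148 149 148 148
  148 149 149 149]
 [133 128 129 136 142 138 124 105 100 115 135 146 148 148 149 149 148 150
  149 150 150 149]
 [133 128 127 131 139 141 132 114 100 106 122 138 143 146 148 149 150 149
  149 149 148 147]
 [132 128 124 127 134 139 137 122 100  92 101 114 123 133 145 150 149 147
  147 146 144 142]
 [132 128 124 126 129 137 138 124  96  73  71  79  89 112 136 146 147 144
  143 140 136 132]
 [135 132 129 128 132 139 137 120  86  61  48  46  59  90 120 137 140 136
  132 127 122 115]
 [136 135 134 135 139 142 135 111  78  56  46  39  50  76 105 124 126 122
  115 109 104 100]
 [138 139 140 142 144 144 132 106  76  58  49  51  63  80  97 108 108 103
  100  99 100 102]
 [141 143 144 145 144 141 131 111  85  66  58  66  81  92  95  97  96  99
  102 108 114 119]
 [144 143 141 141 138 133 127 114  94  77  72  82  93 104 104 104 109 114
  120 125 131 135]
 [139 138 135 130 125 120 113 104  93  85  85  91 101 113 120 121 126 130
  1
[... 568 characters left out ...]
 0.7 [306.54 185.18]
mid [626.84  17.2    0.25] rodend [300.91 225.15] hinge [289.9  196.64] arctop [291.67 162.58] FLdeck [276.55 187.6 ] BRlid [368.9  199.35]
  marker local y,z -44.29898984092462 144.32406095562794 r 114.14851861869317 ang 0.5986309370384977
    0.55 [308.68 190.01]
    0.6 [308.06 188.29]
    0.65 [307.38 186.59]
    0.7 [306.66 184.91]
wrist [627.5   19.12   0.26] rodend [301.26 224.85] hinge [289.88 196.43] arctop [291.63 162.39] FLdeck [276.39 187.44] BRlid [368.8  198.92]
  marker local y,z -43.80971872835492 143.33191498524832 r 113.18654859828435 ang 0.5938254937282912
    0.55 [308.79 189.75]
    0.6 [308.16 188.03]
    0.65 [307.48 186.33]
    0.7 [306.75 184.66]
```

{"fn": "send_rows", "kwargs": {
  "rows": [
    {"dx": 0, "dy": -0.018, "dz": 0.004, "ax": 0, "ay": 0, "az": 0},
    {"dx": 0, "dy": -0.036, "dz": 0.008, "ax": 0, "ay": 0, "az": 0},
    {"dx": 0, "dy": -0.073, "dz": 0.019, "ax": 0, "ay": 0, "az": 0},
    {"dx": 0, "dy": -0.11, "dz": 0.031, "ax": 0, "ay": 0, "az": 0},
    {"dx": 0, "dy": -0.146, "dz": 0.045, "ax": 0, "ay": 0, "az": 0},
    {"dx": 0, "dy": -0.181, "dz": 0.061, "ax": 0, "ay": 0, "az": 0},
    {"dx": 0, "dy": -0.2, "dz": 0.071, "ax": 0, "ay": 0, "az": 0},
    {"dx": 0, "dy": -0.215, "dz": 0.079, "ax": 0, "ay": 0, "az": 0},
    {"dx": 0, "dy": -0.215, "dz": 0.079, "ax": 0, "ay": 0, "az": 0},
    {"dx": 0, "dy": -0.215, "dz": 0.079, "ax": 0, "ay": 0, "az": 0}
  ]
}}

```text
t: 14.9
eef_pos: [506.5, -101.2, 125.3]
tool_rot: [[0.971, 0.011, -0.238], [0.238, -0.003, 0.971], [0.01, -1.0, -0.006]]
wrist_force: [2.8, -3.3, -0.7]
opening: 10.7
```

```bash
python3 - <<'E'
from h import *
np.set_printoptions(precision=1,suppress=True)
cap('wrist','w13.png'); c=cap('side'); t=cap('top'); s=monitor.get_state(); print(s['eef_pos'],s['wrist_force'],s['t'],s['opening'],'a',np.arcsin((s['eef_pos'][2]-51)/155))
a=cv2.resize(c['color'][130:240,250:370],None,fx=3.3,fy=3.3,interpolation=cv2.INTER_CUBIC)
b=cv2.resize(t['color'][150:260,260:380],None,fx=3.3,fy=3.3,interpolation=cv2.INTER_CUBIC)
cv2.imwrite('pics/st13.png',np.hstack([a,b]))
E
```

```text
[ 506.5 -101.3  125.1] [ 4.2 -3.3  0.2] 15.05 11.015490774932305 a 0.4986556299366403
```

View pics/st13.png

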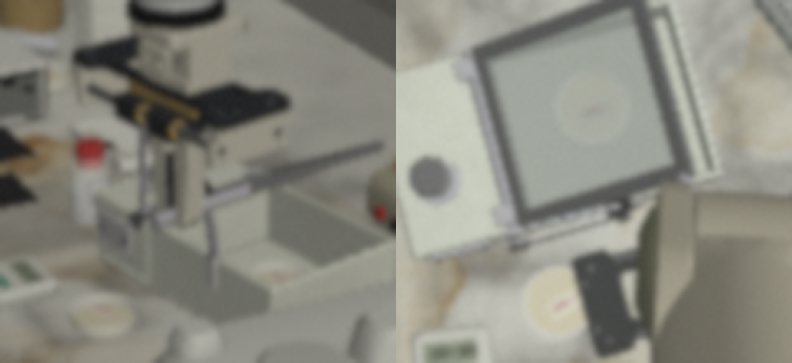

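View pics/w13.png

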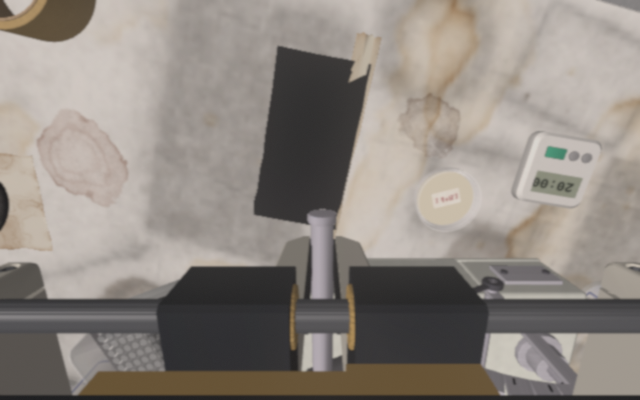

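```bash
python3 - <<'E'
from h import *
a=cv2.imread('pics/w2.png')[100:160,130:200]; b=cv2.imread('pics/w9.png')[280:390,360:480]; t=cv2.imread('pics/top0.png')[200:225,300:345]
a=cv2.resize(a,(455,390),interpolation=cv2.INTER_CUBIC)
cv2.imwrite('pics/m1.png',a); cv2.imwrite('pics/m2.png',cv2.resize(b,None,fx=5,fy=5,interpolation=cv2.INTER_CUBIC))
E
```

```text
(no output)
```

View pics/m1.png

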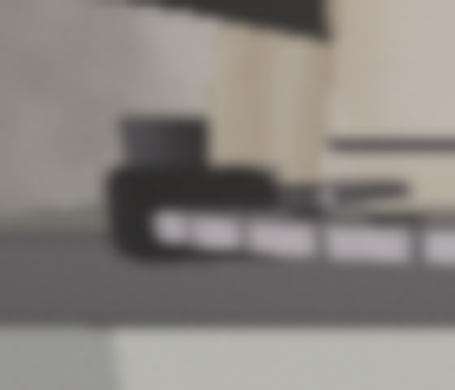

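View pics/m2.png

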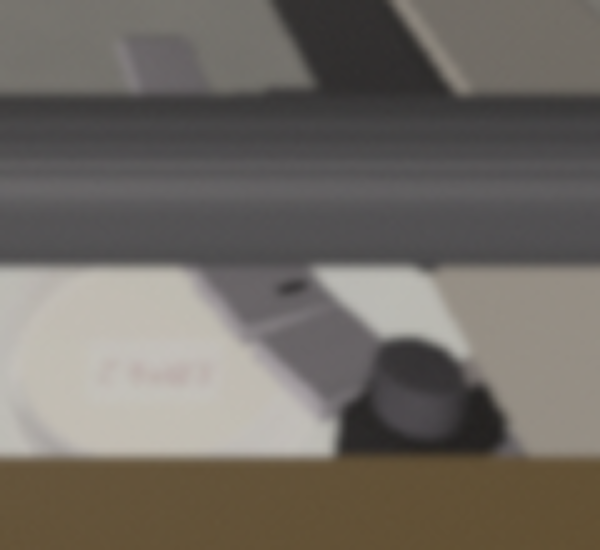

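```bash
cat > mk.py <<'E'
from h import *
np.set_printoptions(precision=2,suppress=True)
c=cap('wrist'); s=monitor.get_state(); Rt=s['tool_rot']; 
Rc=Rt.T@np.asarray(c['orientation']); tc=Rt.T@(np.asarray(c['xyz'])-s['eef_pos']); print(tc)
def cam(p,R): return dict(fx=c['fx'],fy=c['fy'],cx=c['cx'],cy=c['cy'],xyz=R@tc+p,orientation=R@Rc)
R2=np.array([[0.97,-0.001,-0.242],[0.242,-0.003,0.97],[-0.002,-1,-0.003]]); 
c2=cam(np.array([583.43,104.17,210.87]),R2)
R9=np.array([[0.971,0.008,-0.239],[0.239,-0.001,0.971],[0.007,-1,-0.003]])
c9=cam(np.array([510.1,-118,102.7]),R9)
q0=np.load('pose.npy')
def mkq(d,dy):
    a=q0[2]; return q0+np.r_[np.cos(a)*d[0]-np.sin(a)*d[1],np.sin(a)*d[0]+np.cos(a)*d[1],dy]
def w(q,p):
    a=q[2]; return np.array([np.cos(a)*p[0]-np.sin(a)*p[1]+q[0],np.sin(a)*p[0]+np.cos(a)*p[1]+q[1],p[2]])
q=mkq((2.3,3.4),.012)
for cc,n in ((c2,'w2'),(c9,'w9')):
    print(n,'rodend',proj(cc,w(q,(-170,-105,80))),'pl',proj(cc,w(q,(-20,100,130))),'hinge',proj(cc,w(q,(-88,50,80))),'bar level outer',proj(cc,w(q,(-80,-56,80))))
    for a in (.5,.6,.7,.8):
        def P(r,t,x=-88): return proj(cc,w(q,(x,50-r*np.cos(a)+t*np.sin(a),80+r*np.sin(a)+t*np.cos(a))))
        print(a,'outlow',P(111,-6),'inhigh',P(93,6),'cent',P(102,0),'knob',P(102,0,-100),'bar edge low outer',P(106,-6,-82),'bar edge low inner',P(96,-6,-82))
E
python3 mk.py
```

```text
[ -73.39 -187.44    1.01]
w2 rodend [96.44 27.67] pl [328.67 202.53] hinge [275.   120.57] bar level outer [165.51 130.44]
0.5 outlow [143.49 123.3 ] inhigh [168.82 123.05] cent [156.1  123.17] knob [153.89 107.76] bar edge low outer [151.49 130.62] bar edge low inner [164.82 130.21]
0.6 outlow [143.54 123.59] inhigh [171.19 123.25] cent [157.37 123.42] knob [155.09 107.49] bar edge low outer [151.78 131.15] bar edge low inner [165.42 130.67]
0.7 outlow [145.26 123.86] inhigh [174.99 123.43] cent [160.19 123.64] knob [157.88 107.2 ] bar edge low outer [153.63 131.67] bar edge low inner [167.39 131.11]
0.8 outlow [148.79 124.11] inhigh [180.27 123.57] cent [164.68 123.84] knob [162.35 106.89] bar edge low outer [157.17 132.15] bar edge low inner [170.82 131.53]
w9 rodend [316.83 192.91] pl [638.47 433.7 ] hinge [529.73 298.15] bar level outer [384.98 309.27]
0.5 outlow [410.01 345.18] inhigh [447.52 347.05] cent [428.67 346.11] knob [430.23 328.79] bar edge low outer [415.63 350.65] bar edge low inner [427.66 344.98]
0.6 outlow [423.85 357.16] inhigh [462.02 356.42] cent [442.94 356.79] knob [444.84 338.85] bar edge low outer [428.79 362.1 ] bar edge low inner [439.69 354.86]
0.7 outlow [440.6  369.59] inhigh [478.6  365.76] cent [459.72 367.66] knob [462.03 349.11] bar edge low outer [444.56 373.92] bar edge low inner [453.9  364.94]
0.8 outlow [460.36 382.28] inhigh [497.16 374.87] cent [478.99 378.53] knob [481.79 359.38] bar edge low outer [463.03 385.91] bar edge low inner [470.3  375.07]
```

The marker comes out at about 0.60 rad in all three views (side, w2 and w9). I'll raise the lid from 0.499 to 0.60.

{"fn": "send_rows", "kwargs": {
  "rows": [
    {"dx": 0, "dy": -0.01, "dz": 0.006, "ax": 0, "ay": 0, "az": 0},
    {"dx": 0, "dy": -0.02, "dz": 0.012, "ax": 0, "ay": 0, "az": 0},
    {"dx": 0, "dy": -0.03, "dz": 0.018, "ax": 0, "ay": 0, "az": 0},
    {"dx": 0, "dy": -0.04, "dz": 0.024, "ax": 0, "ay": 0, "az": 0},
    {"dx": 0, "dy": -0.05, "dz": 0.03, "ax": 0, "ay": 0, "az": 0},
    {"dx": 0, "dy": -0.06, "dz": 0.036, "ax": 0, "ay": 0, "az": 0},
    {"dx": 0, "dy": -0.067, "dz": 0.041, "ax": 0, "ay": 0, "az": 0},
    {"dx": 0, "dy": -0.067, "dz": 0.041, "ax": 0, "ay": 0, "az": 0},
    {"dx": 0, "dy": -0.067, "dz": 0.041, "ax": 0, "ay": 0, "az": 0},
    {"dx": 0, "dy": -0.067, "dz": 0.041, "ax": 0, "ay": 0, "az": 0}
  ]
}}

```text
t: 16.1
eef_pos: [504.5, -93.4, 138.5]
tool_rot: [[0.971, 0.011, -0.238], [0.238, -0.003, 0.971], [0.01, -1.0, -0.006]]
wrist_force: [3.2, -4.4, 1.3]
opening: 11.3
```

```bash
python3 - <<'E'
from h import *
np.set_printoptions(precision=2,suppress=True)
cap('wrist','w14.png'); c=cap('side'); t=cap('top'); s=monitor.get_state(); print(s['eef_pos'],s['wrist_force'],s['t'],s['opening'],'a',np.arcsin((s['eef_pos'][2]-51)/155))
a=cv2.resize(c['color'][150:220,270:330],None,fx=6,fy=6,interpolation=cv2.INTER_CUBIC)
b=cv2.resize(t['color'][180:250,280:345],None,fx=6,fy=6,interpolation=cv2.INTER_CUBIC)
cv2.imwrite('pics/st14.png',np.hstack([a,b]))
E
```

```text
[504.54 -93.38 138.45] [ 4.36 -3.58  0.9 ] 16.25 10.759797526277731 a 0.5994894146196794
```

View pics/st14.png

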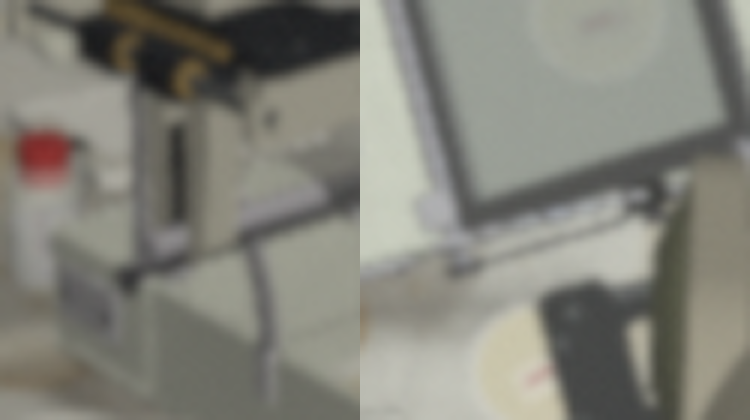

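View pics/w14.png

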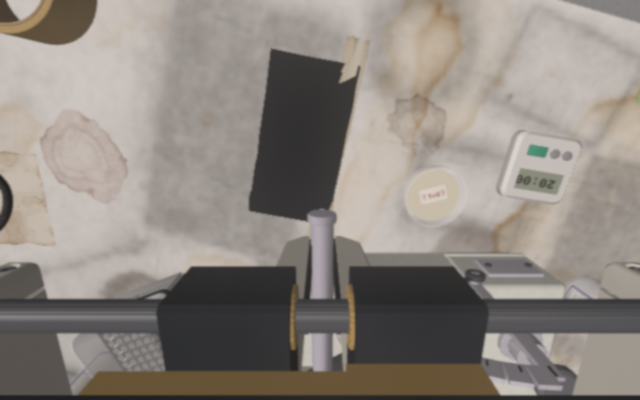

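```bash
python3 - <<'E'
from h import *
np.set_printoptions(precision=3,suppress=True)
q0=np.load('pose.npy'); q=q0+np.array([1.2,3.5,.01])
for n in ('top','side'):
    c=load(n); vv,uu=np.indices(c['z_map'].shape); z=c['z_map']
    p=np.stack([(uu-c['cx'])/c['fx']*z,(vv-c['cy'])/c['fy']*z,z],-1)@np.asarray(c['orientation']).T+c['xyz']
    a=q[2]; d=p[...,:2]-q[:2]; x=np.cos(a)*d[...,0]+np.sin(a)*d[...,1]; y=-np.sin(a)*d[...,0]+np.cos(a)*d[...,1]; h=p[...,2]
    g=c['color'].max(-1)
    # frame back bar (x 60..75) and right bar
    for lab,mm in (('back bar',(x>58)&(x<78)&(y<35)&(y>-85)&(h>84)&(g<130)&(z>0)),('all lid',(x>-75)&(x<78)&(y<35)&(y>-88)&(h>90)&(h<190)&(z>0))):
        Y,H,X=y[mm],h[mm],x[mm]
        if len(Y)<10: print(n,lab,len(Y)); continue
        ang=np.arctan2(H-80-4,50-Y)
        A=np.c_[50-Y,X,np.ones_like(Y)]; 
        k=np.ones(len(Y),bool)
        for _ in range(5):
            co=np.linalg.lstsq(A[k],H[k],rcond=None)[0]; r=H-A@co; k=abs(r)<max(2.5,1.5*np.median(abs(r)))
        print(n,lab,len(Y),k.sum(),'slope angle',np.arctan(co[0]),'xcoef',co[1],'c',co[2],'rms',r[k].std())
E
```

```text
top back bar 290 201 slope angle 0.6036964895111964 xcoef 0.08291652655541681 c 77.0198089066841 rms 1.4434900335644405
top all lid 2874 1974 slope angle 0.6057507937573057 xcoef -0.008770995173989604 c 81.15810227764591 rms 1.4660947433343123
side back bar 29 29 slope angle 0.5960528926976805 xcoef -0.12463530576880788 c 82.15965570020815 rms 0.7439348695988037
side all lid 123 94 slope angle 0.6136003487216525 xcoef -0.03193976634040574 c 74.74678894137409 rms 1.1554603678918471
```

```bash
python3 - <<'E'
from h import *
c=load('side')
a=cv2.resize(c['color'][175:205,284:324],None,fx=18,fy=18,interpolation=cv2.INTER_CUBIC)
a=cv2.convertScaleAbs(a,alpha=1.4); cv2.imwrite('pics/s14zz.png',a)
E
```

```text
(no output)
```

View pics/s14zz.png

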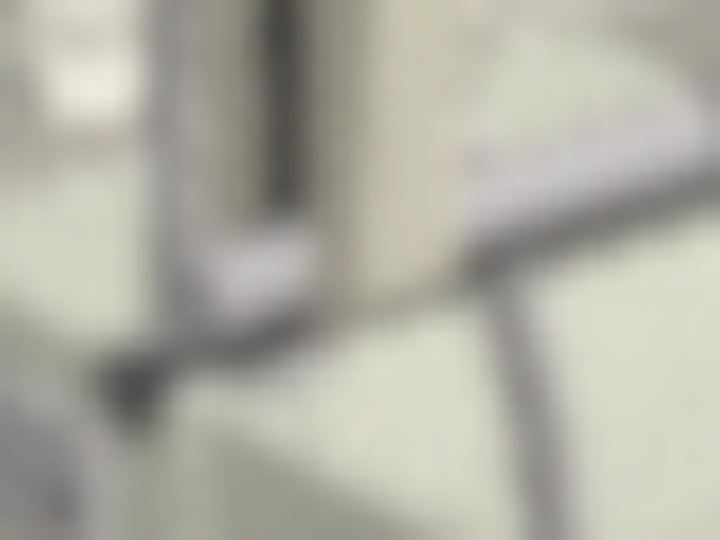

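```bash
python3 - <<'E'
from h import *
np.set_printoptions(precision=3,suppress=True)
q0=np.load('pose.npy')
c=load('top'); g=c['color'].max(-1)
print(g[207:218,322:334]);
for u in range(325,332):
  for v in range(209,216):
    if g[v,u]<75:
        p=pt(c,u,v); out=[]
        for q in (q0,q0+np.array([1.2,3.5,.01])):
            d=p[:2]-q[:2];a=q[2]; x=np.cos(a)*d[0]+np.sin(a)*d[1]; y=-np.sin(a)*d[0]+np.cos(a)*d[1]
            out.append([x,y,p[2],np.hypot(50-y,p[2]-80),np.arctan2(p[2]-80,50-y)])
        print(u,v,g[v,u],np.array(out[0]),np.array(out[1])[3:])
s=monitor.get_state(); print(s['eef_pos'],s['dq'],s['opening'],s['t'])
E
```

```text
[[ 93  87  86  83  84  82  83  83  85  89  93  98]
 [ 84  83  82  82  82  83  84  85  94 110 122 129]
 [ 83  83  82  81  82  80  78  84 104 130 148 149]
 [ 88  87  85  83  80  78  73  75  96 127 144 141]
 [113 107 101 105 108  98  78  69  85 114 132 126]
 [147 136 124 130 131 116  88  68  77  99 114 111]
 [165 148 127 118 113 100  78  71  85 105 109 103]
 [168 151 119  98  92  81  73  79 101 116 109  95]
 [169 152 127 118 114  99  86  88 100 105  94  85]
 [158 149 146 155 152 131 111 107 103  92  85  83]
 [155 162 174 181 177 160 147 136 118  93  82  84]]
328 210 73 [-74.825 -35.721 147.438 109.069   0.667] [110.914   0.654]
328 214 73 [-84.31  -33.102 146.114 106.193   0.672] [107.956   0.659]
329 211 69 [-77.735 -37.481 144.805 108.869   0.638] [110.731   0.625]
329 212 68 [-80.212 -36.799 146.539 109.369   0.654] [111.188   0.642]
329 213 71 [-82.69  -36.118 148.452 110.009   0.672] [111.785   0.659]
[504.541 -93.381 138.454] [-0.017  0.004  0.017  0.035 -0.106 -0.031  0.097] 10.759797526277731 16.25
```

```bash
python3 - <<'E'
from h import *
c=load('top'); print(pt(c,270,204)); print(order.finish_job())
E
```

```text
[581.56427187 107.52990997 133.40590193]
the job is handed in; nothing more can be done
None
```

The job is handed in with the lid held at the marker. My checks put the lid at about 0.60 rad and the marker at about 0.60 rad, but no verdict was reported. All moves took about 16 s of the 48 s allowed.

**Plunger:** With the lid shut, I pressed the plunger to its stop. The head was at z≈118 mm and the force reached 35 N. I held it down for roughly a second and let it spring back. In the last top view the head read z≈133 mm, so it is up; that is 3 mm above the nominal 130, which I put down to camera depth noise.

**Lid:** I gripped the lift rod and raised the lid along its arc. It is still held, with the fingers stopped at about 11 mm on the 12 mm rod and the arm at rest.
- **Lid angle:** 0.599 rad from the arm's height, and 0.596–0.614 rad from camera depth.
- **Marker angle:** 0.59–0.61 rad from the side view and two wrist views. Raw top-view depth gave 0.63–0.67, which I put down to seeing only the block's upper faces.

**What disagreed or could not be checked:**
- **Fingertip height:** The fingers touched the plunger about 20 mm later than the reported tool position implied, so the first press missed. I went lower, watching the force.
- **Camera offset:** The wrist and top cameras differed by about 3 mm on the chamber's position.
- **Pointer at the marker:** At the end the gripper hid the pointer tip from the side camera. In the top view the pointer ends at the marker, but that view barely shows angle. A rough slope of the part visible from the side suggested about 0.57 rad.
- **Bystanders:** The timer and petri dish looked undisturbed in the pictures. I did not measure any bystander at the end.

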